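# Gauge a replacement console knob and bin it

### The job

Take the black knob that waits on the yellow spot of the gauge board and try it on the gauge: lower it over the steel pin until it either sits right down on the aluminium disc or is stopped by the pin with its rim still clearly above the disc. Then stand it upright in the green half of the sorting tray if it went right down, or in the red half if the pin stopped it short, and let go. Leave the look-alike knob on the grey pad where it is.

Things in the scene. Friction and masses are not known exactly. Their poses are not given: they have to be found in the camera images.
- knob_1: One of two look-alike ribbed black knobs: upright cylinder, 44 mm diameter, 55 mm tall, 90 g, aluminium top. Hidden 32 mm wide blind bore in the underside: 40 mm deep if good, 22 mm if bad; either knob may be the good one. One starts within 10 mm of the centre of the gauge's yellow spot, the other on a grey pad (72 mm wide, 15 mm high). Origin: centre of the underside; z up.
- knob_2: The other of two look-alike ribbed black knobs: upright cylinder, 44 mm diameter, 55 mm tall, 90 g, aluminium top. Hidden 32 mm wide blind bore in the underside: 40 mm deep if good, 22 mm if bad; either knob may be the good one. One starts within 10 mm of the centre of the gauge's yellow spot, the other on a grey pad (72 mm wide, 15 mm high). Origin: centre of the underside; z up.
- gauge: Fixed wooden board 240 x 120 x 15 mm; origin: centre of its underside, x along its length, z up. On top a yellow spot (68 mm, flat) at x = -60 mm. At x = +60 mm a 76 mm aluminium disc, its top at z = 19 mm, with a rigid steel pin 16 mm thick, tapered tip at z = 55 mm. Over the pin, a good knob's underside comes down to z = 19 mm; a bad one's stops at 33 mm.
- bin: Fixed wooden sorting tray 275 x 140 mm, walls 5 mm thick and 22 mm high, floor 5 mm thick, divided across the middle. Origin: centre of its underside; x along its length, z up. The +x half is light green (floor and rims; pass), the -x half red (fail); each is 130 x 130 mm inside, centred at x = +68 or -68 mm, y = 0.
There are look-alikes about, which are no part of the job. Leave any turquoise look-alike of the knob_2 alone.

How it is judged (in metres and radians):
On the way:
1. the knob from the yellow spot is over the pin, upright: sitting down on the disc if its bore is deep, or pressing on the pin's tip if it is shallow; the other knob is undisturbed on its pad (((x of knob_1 in the frame of gauge between 0.046 and 0.074 m and y of knob_1 in the frame of gauge between -0.014 and 0.014 m and angle between knob_1's own z axis and vertical below 0.2 rad and z of knob_1 in the frame of gauge below 0.0225 m and distance of knob_2 from where it was at the start of the episode below 0.02 m and horizontal distance between knob_2 and gauge above 0.12 m) or (x of knob_2 in the frame of gauge between 0.046 and 0.074 m and y of knob_2 in the frame of gauge between -0.014 and 0.014 m and angle between knob_2's own z axis and vertical below 0.2 rad and z of knob_2 in the frame of gauge below 0.037 m and contact force between knob_2 and gauge above 0.4 N and distance of knob_1 from where it was at the start of the episode below 0.02 m and horizontal distance between knob_1 and gauge above 0.12 m))), for 0.1 s.
At the end, for the whole second after the job is handed in: The tested knob stands upright (within about 14 degrees) and still on the floor of the tray, released: in the green half if its bore is deep (it went down to the disc), in the red half if it is shallow (the pin stopped it short). The other knob is within 20 mm of where it started, on its grey pad (((x of knob_1 in the frame of bin between 0.013 and 0.123 m and y of knob_1 in the frame of bin between -0.055 and 0.055 m and z of knob_1 in the frame of bin below 0.015 m and angle between knob_1's own z axis and vertical below 0.25 rad and linear speed of knob_1 below 0.02 m/s and distance of knob_2 from where it was at the start of the episode below 0.02 m and horizontal distance between knob_2 and gauge above 0.12 m) or (x of knob_2 in the frame of bin between -0.123 and -0.013 m and y of knob_2 in the frame of bin between -0.055 and 0.055 m and z of knob_2 in the frame of bin below 0.015 m and angle between knob_2's own z axis and vertical below 0.25 rad and linear speed of knob_2 below 0.02 m/s and distance of knob_1 from where it was at the start of the episode below 0.02 m and horizontal distance between knob_1 and gauge above 0.12 m))); the robot touches nothing.
It also fails if it takes over 43 s, if anything falls off the work surface, if the arm or the gripper's body presses on something with over 40 N, if the wrist force passes 120 N, or if a joint passes its speed limit or range.

### The arm

A 6-joint arm with a two-finger parallel gripper is mounted at the origin on the work surface. World frame = base frame: x ahead of the robot, y to its left, z up, the work surface at z = 0. Lengths are in mm, angles in rad, forces in N, time in s.
With the tool pointing down it reaches from about 325 to 900 mm from the base axis. Payload 6.1 kg.
Tool frame: the origin (TCP) lies at the very end of the fingers, on their centre line; the grasp point (between the pads) lies 19 mm behind it; z points along the fingers, y is the line along which they close (so a half turn about z gives the same grasp; the last joint's range is limited). The gripper opens to 87 mm and grips with 3 to 60 N. Pads are 19 mm wide; open, the fingers measure 117 mm over their backs; the gripper's body (75 mm by 190 mm) begins 51 mm behind the grasp point.
Start: joints at [1.033, 0.22, 1.526, -0, 1.395, -0.126], TCP at [250.16, 572.744, 222.538] pointing down, gripper open.
Joint ranges: [-2.98, 2.98], [-0.91, 2.08], [0.09, 2.57], [-1.24, 4.39], [0.2, 2.65], [-2.68, 2.68]. Speed limits (rad/s): [2.57, 2.57, 3.01, 3.14, 3.14, 3.14].

### API

Orientations are given as [roll, pitch, yaw] about the fixed x, y, z axes, in that order (R = Rz(yaw) Ry(pitch) Rx(roll)).
In Python, from station import bot, viewer, order gives the robot as it stands. The module is installed in compiled form; this text tells all that it offers.
- The arm moves only by the tool arm_command, never from a script. Its argument "commands" is a list that holds one entry, the list of rows, each a list of 5 numbers: the gripper command: -1 is fully open, 1 is shut, values between are in proportion, then the shift along the tool's x, y, z as a fraction of full scale, then the turn about the tool's z as a fraction of full scale. In form: [[[claw, tx, ty, tz, twist], ...]]. A call has exactly 5 rows; each row is the pose to reach, as a shift and turn from the pose commanded when the call began, along the tool's axes at that moment, turning the shorter way round; what a row does not reach only later rows make up. Full scale, the value 1, is 0.12 m for a shift and 180 degrees for a turn. A row lasts 1/8 s, in which the tool goes at most 62.5 mm and 10.7 degrees, less where a joint would pass 70% of its speed; a pose out of reach is approached as far as the arm can. A call with a number of a shift or a turn outside -1 to 1 is refused whole. A call with a gripper value outside its range is refused whole. The fingers move at their own pace and stop on an object; "force" is the grip in N (left out, the last holds). Time passes only in rows, so rows that repeat a pose let the fingers close, or fill a call up. It gives the time, the measured TCP pose, the force, the opening and the grip force at its end, in the units of the state.
- bot.read_state(): the state, without advancing time (a new reading comes with each control period).
- viewer.read_camera(name): name is "side" or "top"; returns a dict with "pixels" (400x640x3 uint8, red, green, blue), "K" (3x3 intrinsics, pixels), "distortion" ([k1, k2, p1, p2, k3] as OpenCV has them; the pictures are not rectified), "extrinsics" (4x4, takes a point from camera to world coordinates). Camera axes: x right, y down, z forward; pixel columns grow to the right and rows downward; lengths in mm; the calibration is good to about 2 mm. A picture is of the moment at which its call begins. There is no depth.
- order.sign_off(): hands the job in; it is judged then, once.
The state is a dict: "clock": time; "q": joint angles; "joint_vel": joint speeds; "tau": joint torques, N m; "tool_pos": TCP position; "ee_rot": TCP orientation; "force": force on the tool from outside, world axes, zero at the start; "torque": the same for the moment, N m; "grip_width": opening from 0.0 (shut) to 1.0 (fully open); "gripper_force": force on a finger pad.
Only numpy, scipy, OpenCV 4.12 (cv2) and the standard library are available. Lean on these libraries where they do the work, as an engineer would, in place of code of your own. Each camera call takes 0.05 s, during which the arm holds its last target. There are 200 camera calls.

## Working session

There is one attempt and no reset: what is moved stays moved. The work goes in short steps, Python scripts to look and compute and a tool call to move; the robot and the scene stay as the last step left them, time stands still between calls to the robot, and variables do not carry over. Pictures are saved under pics/ and viewed, at most 10 in all, crops included, and the job is handed in when it is done.

Besides the shell and the picture viewer there is one more tool, called after "Request:" as name(argument=value, ...), one argument or row to a line, values as JSON. arm_command: Moves the arm, as the interface text tells. Shift numbers are shares of 0.12 m and turn numbers shares of 180 degrees, none past 1 either way. Its arguments: {"type":"object","properties":{"commands":{"type":"array","items":{"type":"array","items":{"type":"array","items":{"type":"number"}}}},"force":{"type":"number"}},"required":["commands"]}

```bash
mkdir -p pics; python3 - <<'E'
from station import bot, viewer
import cv2
s=bot.read_state(); print(s)
for n in("top","side"):
    c=viewer.read_camera(n); cv2.imwrite(f"pics/{n}0.png",c["pixels"][:,:,::-1]); print(n,c["K"],c["distortion"],c["extrinsics"])
E
```

```text
{'clock': 0.0, 'q': array([ 1.03287189e+00,  2.21214570e-01,  1.52762771e+00, -1.61601671e-05,
        1.39468573e+00, -1.26095957e-01]), 'joint_vel': array([-0.00026554,  0.00088338,  0.00057208,  0.0010022 , -0.00021564,
       -0.00057017]), 'tau': array([ 1.93950718e-04, -4.94601417e+01, -3.87385654e+01,  7.01852166e-02,
        5.70998748e-02, -1.55779594e-04]), 'tool_pos': array([249.86229489, 572.20086771, 221.43562816]), 'ee_rot': array([-3.13967066e+00, -2.27615954e-04,  2.72976680e+00]), 'force': array([-0.18115111,  1.11873833, -0.64944979]), 'torque': array([ 0.0200578 , -0.02670146, -0.04506764]), 'gripper_force': 0.0, 'grip_width': 1.0019912771887425}
top [[428.77506808   0.         319.25987202]
 [  0.         428.77506808 187.7914821 ]
 [  0.           0.           1.        ]] [-0.08454437  0.          0.          0.          0.        ] [[-4.32850111e-03 -9.86669564e-01  1.62678932e-01  4.17415508e+02]
 [-9.99551508e-01  9.08953216e-03  2.85335345e-02 -1.91320507e+01]
 [-2.96318454e-02 -1.62482465e-01 -9.86266395e-01  1.10107101e+03]
 [ 0.00000000e+00  0.00000000e+00  0.00000000e+00  1.00000000e+00]]
side [[427.31613318   0.         321.25856928]
 [  0.         427.31613318 192.38799434]
 [  0.           0.           1.        ]] [0.04007597 0.         0.         0.         0.        ] [[-9.87283392e-01 -1.18916618e-01  1.05500431e-01  4.74590346e+02]
 [-1.57642705e-01  6.46780286e-01 -7.46206432e-01  7.22523990e+02]
 [ 2.05007463e-02 -7.53348591e-01 -6.57301772e-01  6.71505112e+02]
 [ 0.00000000e+00  0.00000000e+00  0.00000000e+00  1.00000000e+00]]
```

View pics/top0.png

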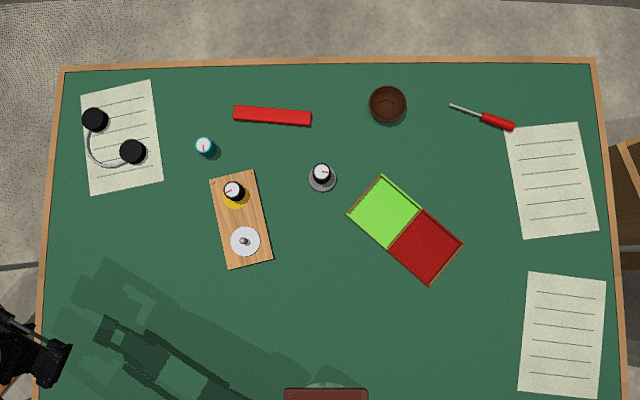

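View pics/side0.png

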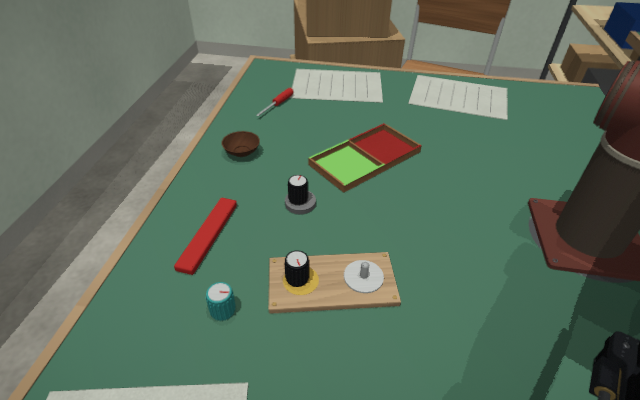

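Candidates (top/side pixels): the black knob on the yellow spot (234,190)/(297,268), the black knob on the grey pad (322,174)/(298,190), and the turquoise one (205,147)/(221,300). The target is the black knob on the wooden board's yellow spot. I'll confirm it in a crop.

```bash
cat > h.py <<'E'
import numpy as np, cv2
from station import bot, viewer
def world(c,uv,z):
    p=cv2.undistortPoints(np.array(uv,float).reshape(-1,1,2),c["K"],np.array(c["distortion"])).reshape(-1,2)
    E=np.array(c["extrinsics"]); d=np.c_[p,np.ones(len(p))]@E[:3,:3].T
    o=E[:3,3]; return o+d*((np.asarray(z)-o[2])/d[:,2])[:,None] if np.ndim(z) else o+d*((z-o[2])/d[:,2])[:,None]
def pix(c,P):
    E=np.linalg.inv(np.array(c["extrinsics"])); r,_=cv2.Rodrigues(E[:3,:3])
    return cv2.projectPoints(np.array(P,float).reshape(-1,3),r,E[:3,3],c["K"],np.array(c["distortion"]))[0].reshape(-1,2)
E
python3 - <<'E'
import cv2,numpy as np
t=cv2.imread("pics/top0.png")[160:280,195:285]; s=cv2.imread("pics/side0.png")[240:320,255:405]
a=cv2.resize(t,None,fx=4.5,fy=4.5,interpolation=2); b=cv2.resize(s,None,fx=2.6,fy=2.6,interpolation=2)
o=np.zeros((540,800,3),np.uint8); o[:540,:405]=a; o[:208,410:800]=b; cv2.imwrite("pics/crop1.png",o)
E
```

```text
(no output)
```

View pics/crop1.png

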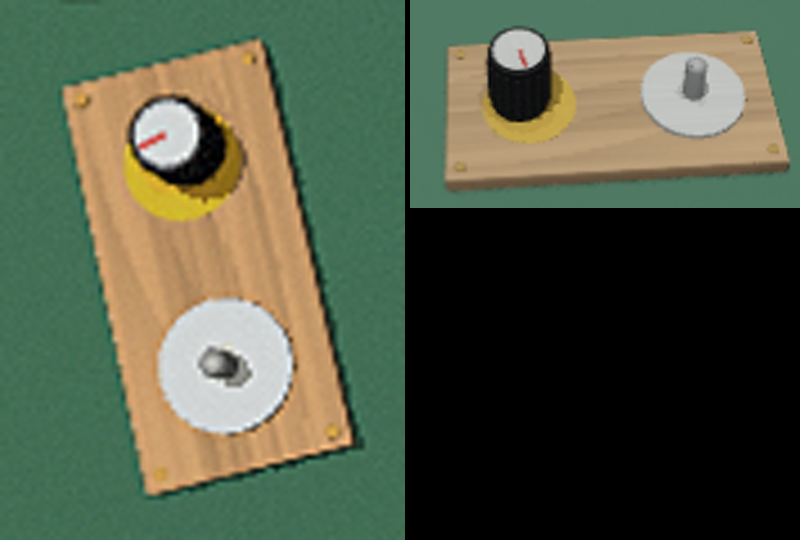

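The crop confirms it: the black knob is on the yellow spot (its top at crop (165,133)), and the disc and pin are at (227,366). Next I'll measure.

```bash
python3 - <<'E'
from h import *
np.set_printoptions(precision=1,suppress=True)
C={n:viewer.read_camera(n) for n in("top","side")}
def white(n,p,r):
    im=C[n]["pixels"].astype(int); m=((im.min(2)>165)&(im.max(2)-im.min(2)<30)).astype(np.uint8)
    k=np.zeros_like(m); x,y=p; k[y-r:y+r,x-r:x+r]=1; m*=k
    cs=max(cv2.findContours(m,0,1)[0],key=cv2.contourArea); h=cv2.convexHull(cs); e=cv2.fitEllipse(h)
    return e
R={}
for n,ps in (("top",dict(knob=((231,189),14,70),disc=((245,241),20,19),other=((321,172),14,70))),("side",dict(knob=((297,258),14,70),disc=((364,276),24,19),other=((298,182),14,70)))):
    for k,(p,r,z) in ps.items():
        e=white(n,p,r); w=world(C[n],e[0],z)[0]; print(n,k,np.round(e[0],1),np.round(e[1],1),w)
c=C["top"]
f=lambda x,y:((x+.5)/4.5-.5+195,(y+.5)/4.5-.5+160)
B=world(c,[f(63,87),f(262,38),f(353,445),f(150,495)],15)
print("board",B,B.mean(0),[np.linalg.norm(B[i]-B[i-1]) for i in range(4)])
T=world(c,[(382,174),(346,213),(430,287),(463,242)],22)
print("tray",T,T.mean(0),[np.linalg.norm(T[i]-T[i-1]) for i in range(4)])
im=cv2.cvtColor(c["pixels"],cv2.COLOR_RGB2HSV)
roi=np.zeros(im.shape[:2],bool); roi[170:290,340:470]=1
for n,m in(("green",(abs(im[:,:,0].astype(int)-50)<15)&(im[:,:,1]>120)&(im[:,:,2]>120)),("red",((im[:,:,0]<5)|(im[:,:,0]>175))&(im[:,:,1]>150)&(im[:,:,2]>90))):
    y,x=np.nonzero(m&roi); print(n,len(x),x.mean(),y.mean(),world(c,(x.mean(),y.mean()),5)[0])
print(bot.read_state()["tool_pos"])
E
```

```text
top knob [231.5 189.1] [13.4 13.9] [586.1 226.7  70. ]
top disc [244.5 240.8] [29.  29.8] [461.7 202.   19. ]
top other [321.1 171. ] [13.4 14. ] [629.2   5.9  70. ]
side knob [296.6 258.7] [14.4 19. ] [586.4 228.4  70. ]
side disc [363.4 275.6] [31.2 39.5] [462.6 204.8  19. ]
side other [297.5 180.3] [ 9.3 15.4] [629.2   9.2  70. ]
board [[622.6 301.4  15. ]
 [650.3 185.2  15. ]
 [417.3 129.4  15. ]
 [389.5 243.7  15. ]] [519.9 214.9  15. ] [np.float64(240.18901122874422), np.float64(119.36491831123358), np.float64(239.57053778039264), np.float64(117.60988438471037)]
tray [[ 629.7 -148.7   22. ]
 [ 530.3  -55.2   22. ]
 [ 345.1 -259.8   22. ]
 [ 454.6 -347.1   22. ]] [ 489.9 -202.7   22. ] [np.float64(264.62787727272934), np.float64(136.47482245996864), np.float64(276.01328064386996), np.float64(140.03059813494275)]
green 2733 383.5495792169777 211.50603732162458 [ 535.1 -152.     5. ]
red 2771 424.1652832912306 247.05485384337786 [ 443.6 -252.6    5. ]
[250.  572.4 221.9]
```

Request:
arm_command(
  commands=[
    [[-1,-0.2,-0.08,0,0],[-1,-0.4,-0.16,0,0],[-1,-0.6,-0.24,0,0],[-1,-0.8,-0.32,0,0],[-1,-1,-0.4,0,0]],
  ],
  force=25,
)

```text
clock: 0.82
tool_pos: [341.3, 480.0, 222.3]
ee_rot: [-3.141, -0.0, 2.73]
force: [0.7, 0.3, 0.5]
grip_width: 1.004
gripper_force: 0.0
```

Request:
arm_command(
  commands=[
    [[-1,-0.2,-0.08,0,0],[-1,-0.4,-0.16,0,0],[-1,-0.6,-0.24,0,0],[-1,-0.8,-0.32,0,0],[-1,-1,-0.4,0,0]],
  ],
)

```text
clock: 1.45
tool_pos: [432.1, 388.0, 222.3]
ee_rot: [-3.141, -0.0, 2.73]
force: [-0.3, 0.2, -1.2]
grip_width: 0.995
gripper_force: 0.0
```

Request:
arm_command(
  commands=[
    [[-1,-0.2,-0.08,0,0],[-1,-0.4,-0.16,0,0],[-1,-0.6,-0.24,0,0],[-1,-0.8,-0.32,0,0],[-1,-1,-0.4,0,0]],
  ],
)

```text
clock: 2.08
tool_pos: [522.8, 296.0, 222.3]
ee_rot: [-3.141, -0.0, 2.73]
force: [-1.5, -0.3, 0.2]
grip_width: 0.996
gripper_force: 0.0
```

Request:
arm_command(
  commands=[
    [[-1,-0.2,-0.1,0.1,0],[-1,-0.4,-0.2,0.2,0],[-1,-0.6,-0.3,0.35,0],[-1,-0.72,-0.32,0.5,0],[-1,-0.72,-0.32,0.5,0]],
  ],
)

```text
clock: 2.7
tool_pos: [585.3, 226.2, 160.1]
ee_rot: [-3.139, -0.003, 2.729]
force: [-0.2, -0.5, 0.3]
grip_width: 1.0
gripper_force: 0.0
```

Request:
arm_command(
  commands=[
    [[-1,0,0,0.25,0],[-1,0,0,0.5,0],[-1,0,0,0.7,0],[-1,0,0,0.85,0],[-1,0,0,0.95,0]],
  ],
)

```text
clock: 3.32
tool_pos: [585.9, 227.6, 48.1]
ee_rot: [3.142, -0.0, 2.731]
force: [0.3, -0.4, -0.2]
grip_width: 1.002
gripper_force: 0.0
```

Request:
arm_command(
  commands=[
    [[-1,0,0,0.05,0],[-1,0,0,0.1,0],[0.2,0,0,0.1,0],[1,0,0,0.1,0],[1,0,0,0.1,0]],
  ],
)

```text
clock: 3.95
tool_pos: [586.6, 227.0, 37.1]
ee_rot: [3.141, 0.001, 2.73]
force: [0.2, 0.3, 0.2]
grip_width: 0.741
gripper_force: 0.0
```

Request:
arm_command(
  commands=[
    [[1,0,0,0,0],[1,0,0,0,0],[1,0,0,0,0],[1,0,0,0,0],[1,0,0,0,0]],
  ],
)

```text
clock: 4.58
tool_pos: [586.3, 226.9, 36.6]
ee_rot: [3.142, 0.0, 2.73]
force: [0.0, -1.0, 0.9]
grip_width: 0.501
gripper_force: 25.0
```

Request:
arm_command(
  commands=[
    [[1,0,0,-0.1,0],[1,0,0,-0.25,0],[1,0,0,-0.4,0],[1,0,0,-0.5,0],[1,0,0,-0.55,0]],
  ],
)

```text
clock: 5.2
tool_pos: [586.9, 227.1, 104.2]
ee_rot: [3.14, 0.002, 2.73]
force: [0.1, 0.7, -1.5]
grip_width: 0.504
gripper_force: 25.0
```

Request:
arm_command(
  commands=[
    [[1,0.2,-0.15,0,0],[1,0.45,-0.3,0,0],[1,0.7,-0.5,0,0],[1,0.87,-0.6,0,0],[1,0.87,-0.6,0,0]],
  ],
)

```text
clock: 5.82
tool_pos: [460.2, 202.6, 102.2]
ee_rot: [-3.141, -0.001, 2.73]
force: [0.2, 0.6, -1.6]
grip_width: 0.497
gripper_force: 25.0
```

```bash
python3 - <<'E'
from h import *
s=bot.read_state(); print(s["tool_pos"],s["force"],s["grip_width"])
t=viewer.read_camera("top")["pixels"][180:300,185:305,::-1]; s=viewer.read_camera("side")["pixels"][180:320,285:435,::-1]
o=np.zeros((420,800,3),np.uint8); o[:400,:400]=cv2.resize(t,(400,400),interpolation=2); o[:373,400:800]=cv2.resize(s,(400,373),interpolation=2); cv2.imwrite("pics/a1.png",o)
E
```

```text
[460.2074562  202.5572028  102.20766566] [ 0.24114897  0.64327206 -1.57572841] 0.49724896825414167
```

View pics/a1.png

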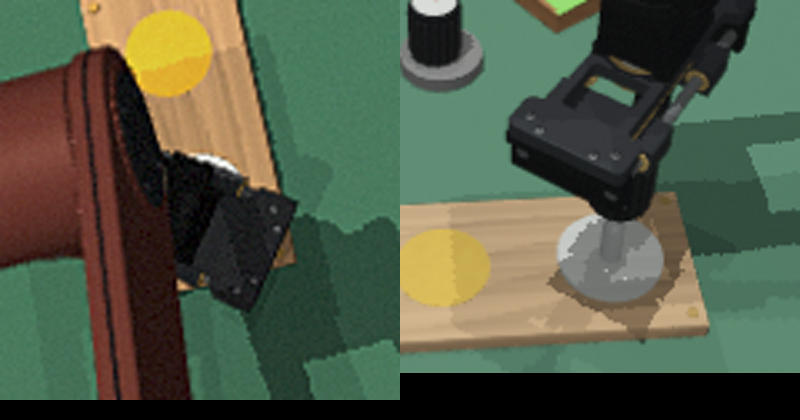

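The knob is in the gripper above the pin and disc. In the side crop its base is at (624,205), straight over the pin at (612,240). Now lowering in stages.

Request:
arm_command(
  commands=[
    [[1,0,0,0.1,0],[1,0,0,0.18,0],[1,0,0,0.24,0],[1,0,0,0.28,0],[1,0,0,0.28,0]],
  ],
)

```text
clock: 6.55
tool_pos: [461.4, 202.6, 68.4]
ee_rot: [-3.141, -0.001, 2.73]
force: [-0.2, 0.4, -1.0]
grip_width: 0.498
gripper_force: 25.0
```

Request:
arm_command(
  commands=[
    [[1,0,0,0.02,0],[1,0,0,0.04,0],[1,0,0,0.06,0],[1,0,0,0.07,0],[1,0,0,0.07,0]],
  ],
)

```text
clock: 7.18
tool_pos: [461.7, 202.7, 60.4]
ee_rot: [-3.141, -0.0, 2.73]
force: [0.2, 0.7, -0.3]
grip_width: 0.499
gripper_force: 25.0
```

Request:
arm_command(
  commands=[
    [[1,0,0,0.02,0],[1,0,0,0.04,0],[1,0,0,0.05,0],[1,0,0,0.06,0],[1,0,0,0.06,0]],
  ],
)

```text
clock: 7.8
tool_pos: [461.7, 202.7, 53.9]
ee_rot: [-3.141, -0.0, 2.73]
force: [-3.3, -0.8, 4.7]
grip_width: 0.499
gripper_force: 25.0
```

Request:
arm_command(
  commands=[
    [[1,0,0,0.01,0],[1,0,0,0.015,0],[1,0,0,0.015,0],[1,0,0,0.015,0],[1,0,0,0.015,0]],
  ],
)

```text
clock: 8.43
tool_pos: [461.9, 202.7, 53.5]
ee_rot: [-3.141, -0.0, 2.73]
force: [-7.9, -2.6, 17.4]
grip_width: 0.5
gripper_force: 25.0
```

```bash
python3 - <<'E'
from h import *
s=bot.read_state(); print(s["tool_pos"],s["force"],s["grip_width"])
s=viewer.read_camera("side")["pixels"][210:320,325:425,::-1]
cv2.imwrite("pics/a2.png",cv2.resize(s,(500,550),interpolation=2))
E
```

```text
[461.90456746 202.7467623   53.53755446] [-7.9267525  -2.60998408 17.44778401] 0.4995729446450832
```

View pics/a2.png

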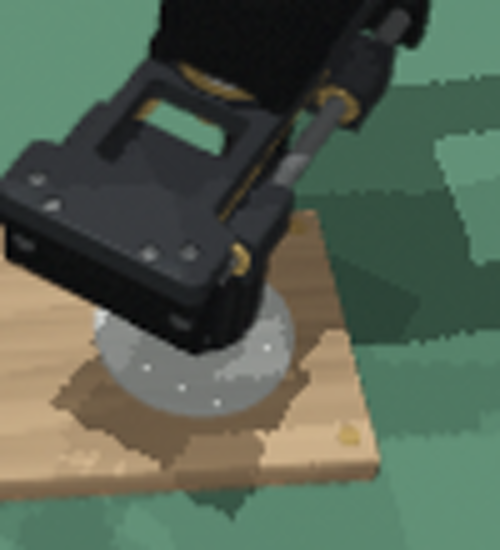

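The pin stopped the knob with the underside at about 32–33 mm, and 17 N pushes up while the rim is about 14 mm above the disc. Before that the pin went freely into the bore. So the bore is shallow and the knob goes in the red half.

Request:
arm_command(
  commands=[
    [[1,0,0,-0.05,0],[1,0,0,-0.15,0],[1,0,0,-0.3,0],[1,0,0,-0.5,0],[1,0,0,-0.6,0]],
  ],
)

```text
clock: 9.1
tool_pos: [462.9, 203.0, 125.9]
ee_rot: [3.14, 0.003, 2.73]
force: [0.4, 0.4, -0.8]
grip_width: 0.494
gripper_force: 25.0
```

Request:
arm_command(
  commands=[
    [[1,-0.04,-0.1,0,0],[1,-0.1,-0.26,0,0],[1,-0.18,-0.46,0,0],[1,-0.26,-0.66,0,0],[1,-0.34,-0.88,0,0]],
  ],
)

```text
clock: 9.72
tool_pos: [455.8, 88.1, 122.5]
ee_rot: [-3.141, -0.002, 2.73]
force: [-0.6, 0.2, -0.8]
grip_width: 0.5
gripper_force: 25.0
```

Request:
arm_command(
  commands=[
    [[1,-0.07,-0.18,0,0],[1,-0.14,-0.36,0,0],[1,-0.21,-0.54,0,0],[1,-0.28,-0.72,0,0],[1,-0.35,-0.88,0,0]],
  ],
)

```text
clock: 10.35
tool_pos: [451.9, -25.3, 122.5]
ee_rot: [-3.141, -0.002, 2.729]
force: [0.9, 0.1, -1.2]
grip_width: 0.496
gripper_force: 25.0
```

Request:
arm_command(
  commands=[
    [[1,-0.07,-0.18,0,0],[1,-0.14,-0.36,0,0],[1,-0.21,-0.54,0,0],[1,-0.28,-0.72,0,0],[1,-0.35,-0.88,0,0]],
  ],
)

```text
clock: 10.98
tool_pos: [448.0, -138.6, 122.4]
ee_rot: [-3.141, -0.002, 2.729]
force: [-0.4, 0.0, -1.4]
grip_width: 0.496
gripper_force: 25.0
```

Request:
arm_command(
  commands=[
    [[1,-0.07,-0.2,0,0],[1,-0.14,-0.45,0,0],[1,-0.25,-0.7,0,0],[1,-0.34,-0.88,0,0],[1,-0.34,-0.88,0,0]],
  ],
)

```text
clock: 11.6
tool_pos: [443.9, -252.0, 123.0]
ee_rot: [3.141, -0.001, 2.727]
force: [0.7, 0.5, 0.2]
grip_width: 0.498
gripper_force: 25.0
```

Request:
arm_command(
  commands=[
    [[1,0,0,0.2,0],[1,0,0,0.45,0],[1,0,0,0.62,0],[1,0,0,0.72,0],[1,0,0,0.75,0]],
  ],
)

```text
clock: 12.22
tool_pos: [444.1, -249.8, 32.8]
ee_rot: [3.141, -0.001, 2.73]
force: [0.2, 0.3, -0.3]
grip_width: 0.5
gripper_force: 25.0
```

Request:
arm_command(
  commands=[
    [[1,0,0,0.015,0],[1,0,0,0.03,0],[1,0,0,0.04,0],[1,0,0,0.045,0],[1,0,0,0.045,0]],
  ],
)

```text
clock: 12.85
tool_pos: [444.5, -250.7, 28.2]
ee_rot: [-3.142, 0.0, 2.73]
force: [-0.4, -0.5, -0.9]
grip_width: 0.499
gripper_force: 25.0
```

```bash
python3 - <<'E'
from h import *
s=bot.read_state(); print(s["tool_pos"],s["force"],s["grip_width"])
s=viewer.read_camera("side")["pixels"][80:220,280:450,::-1]
cv2.imwrite("pics/a3.png",cv2.resize(s,(680,560),interpolation=2))
E
```

```text
[ 444.46788686 -250.71538536   28.24359382] [-0.44198409 -0.53974034 -0.9085082 ] 0.4985985158353342
```

View pics/a3.png

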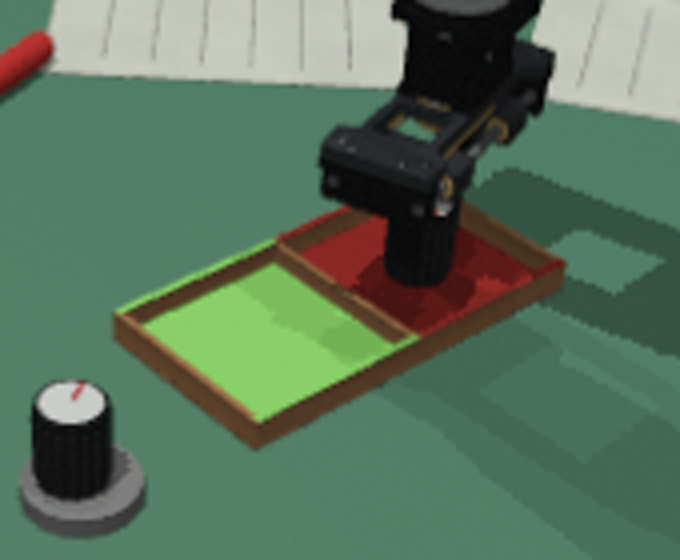

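The knob hangs upright just above the red floor at crop (420,265), inside the walls. I'll touch it down and release.

Request:
arm_command(
  commands=[
    [[1,0,0,0.005,0],[1,0,0,0.01,0],[1,0,0,0.015,0],[1,0,0,0.015,0],[1,0,0,0.015,0]],
  ],
)

```text
clock: 13.52
tool_pos: [444.4, -250.7, 26.6]
ee_rot: [-3.142, -0.0, 2.73]
force: [-2.5, 1.7, 4.3]
grip_width: 0.497
gripper_force: 25.0
```

Contact. Releasing, then lifting.

Request:
arm_command(
  commands=[
    [[0.1,0,0,0,0],[-0.2,0,0,0,0],[-0.6,0,0,0,0],[-1,0,0,0,0],[-1,0,0,0,0]],
  ],
)

```text
clock: 14.15
tool_pos: [444.4, -250.6, 26.2]
ee_rot: [-3.142, -0.0, 2.73]
force: [0.3, 0.6, -0.6]
grip_width: 0.852
gripper_force: 0.0
```

Request:
arm_command(
  commands=[
    [[-1,0,0,0,0],[-1,0,0,-0.1,0],[-1,0,0,-0.3,0],[-1,0,0,-0.6,0],[-1,0,0,-1,0]],
  ],
)

```text
clock: 14.78
tool_pos: [443.8, -250.1, 147.3]
ee_rot: [3.141, -0.002, 2.73]
force: [1.1, -1.1, 0.6]
grip_width: 1.001
gripper_force: 0.0
```

Request:
arm_command(
  commands=[
    [[-1,0.1,-0.1,-0.2,0],[-1,0.2,-0.2,-0.3,0],[-1,0.4,-0.4,-0.4,0],[-1,0.5,-0.5,-0.4,0],[-1,0.5,-0.5,-0.4,0]],
  ],
)

```text
clock: 15.4
tool_pos: [364.9, -281.9, 194.5]
ee_rot: [3.142, 0.001, 2.728]
force: [0.1, -0.3, -0.0]
grip_width: 1.001
gripper_force: 0.0
```

```bash
python3 - <<'E'
from h import *
s=bot.read_state(); print(s["tool_pos"],s["force"],s["grip_width"],s["clock"])
s=viewer.read_camera("side")["pixels"][80:220,280:450,::-1]
cv2.imwrite("pics/a4.png",cv2.resize(s,(680,560),interpolation=2))
E
```

```text
[ 364.90337565 -281.89354358  194.47996336] [ 0.07007272 -0.33267027 -0.0223277 ] 1.000965383806871 15.4
```

View pics/a4.png

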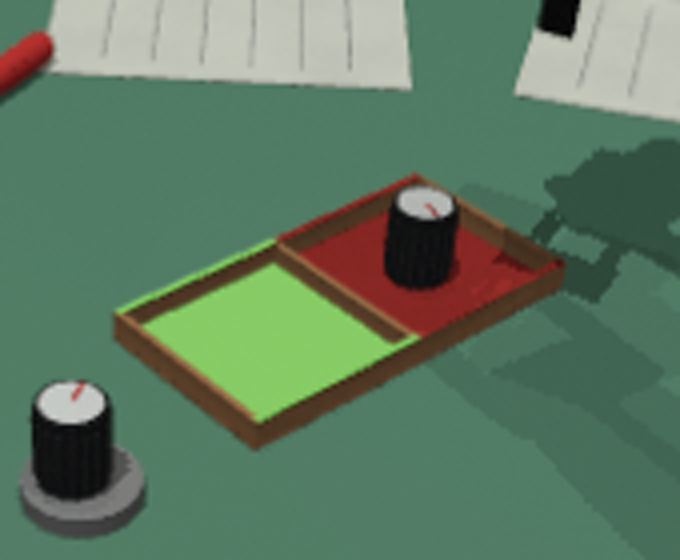

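The knob stands upright in the middle of the red half at crop (422,240). The other knob is undisturbed on its grey pad at (72,440), and the arm is clear.

```bash
python3 -c "
from station import order
print(order.sign_off())"
```

```text
the job is handed in; nothing more can be done
None
```

The pin stopped the knob about 14 mm above the disc, so it is a shallow one; I stood it upright in the red half, let go and handed the job in, and the knob on the grey pad was not touched.

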